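# Clear the probe into its case and peel the top tray off the nested stack

### The arm

A 6-joint arm with a two-finger parallel gripper is mounted at the origin on the work surface. World frame = base frame: x ahead of the robot, y to its left, z up, the work surface at z = 0. Lengths are in m, angles in rad, forces in N, time in s.
With the tool pointing down it reaches from about 0.375 to 0.9 m from the base axis. Payload 3.1 kg.
Tool frame: the origin (TCP) lies midway between the tips of the shut fingers; the grasp point (between the pads) lies 19 mm behind it; z points along the fingers, y is the line along which they close (so a half turn about z gives the same grasp; the last joint's range is limited). The gripper opens to 85 mm and grips with 20 to 120 N. Pads are 22 mm wide; open, the fingers measure 114 mm over their backs; the gripper's body (76 mm by 85 mm) begins 54 mm behind the grasp point. The pads swing forward as they close: fully open they stand 13 mm farther back than shut.
Start: joints at [-1.506, 0.527, 1.433, -0, 1.181, -0.178], TCP at [0.151, -0.606, 0.231] pointing down, gripper open.
Joint ranges: [-3.08, 3.08], [-0.75, 2.2], [0.22, 2.44], [-1.43, 4.57], [0, 2.65], [-2.85, 2.85]. Speed limits (rad/s): [2.79, 2.79, 3.14, 3.14, 3.14, 3.14].

### API

Orientations are given as a unit quaternion [x, y, z, w].
In Python, from station import manip gives the robot as it stands. The module is installed in compiled form; this text tells all that it offers.
- The arm moves only by the tool apply_moves, never from a script. Its arguments are lists of equal length, an entry for each row: "claw": the gripper's target within -1 to 1 (fully open at 1, half-way at 0, shut at -1); "travel": the shift along the tool's x, y, z scaled (see below), a list of three; "turn": the turn, a rotation vector about the tool's x, y, z scaled (see below), a list of three. In form: {"claw": [claw, ...], "travel": [[dx, dy, dz], ...], "turn": [[rx, ry, rz], ...]}. A call has 1 to 5 rows; each row is the pose to reach, as a shift and turn from the pose commanded when the call began, along the tool's axes at that moment, turning the shorter way round; what a row does not reach only later rows make up. The controller multiplies each number of a shift by 800 mm and each number of a turn by 180 degrees. A row lasts 1/12 s, in which the tool goes at most 41.7 mm and 7.16 degrees, less where a joint would pass 70% of its speed; a pose out of reach is approached as far as the arm can. A call with a number of a shift or a turn outside -1 to 1 is refused whole. A call with a gripper value outside its range is refused whole. The fingers move at their own pace and stop on an object; "newtons" is the grip in N (left out, the last holds). Time passes only in rows, so rows that repeat a pose let the fingers close. It gives the time, the measured TCP pose, the force, the opening and the grip force at its end, in the units of the state.
- manip.sense(): the state, without advancing time (a new reading comes with each control period).
- manip.snapshot(name): name is "side" or "top"; returns a dict with "pixels" (420x560x3 uint8, red, green, blue), "depth" (420x560 float32, m along the optical axis (not along the pixel's ray), 0 where there is no reading), "intrinsics" (3x3 intrinsics, pixels), "R" (3x3) and "t" (3): a world point X has camera coordinates R X + t. Camera axes: x right, y down, z forward; pixel columns grow to the right and rows downward; lengths in m; the calibration is good to about 2 mm. A picture is of the moment at which its call begins.
- manip.sign_off(): hands the job in; it is judged then, once.
The state is a dict: "t": time; "q": joint angles; "qd": joint speeds; "tau": joint torques, N m; "tcp_pos": TCP position; "tool_rot": TCP orientation; "force": force on the tool from outside, world axes, zero at the start; "ft_torque": the same for the moment, N m; "finger_gap": opening from 0.0 (shut) to 1.0 (fully open); "gripper_force": force on a finger pad.
Only numpy, scipy, OpenCV 4.12 (cv2) and the standard library are available. Lean on these libraries where they do the work, as an engineer would, in place of code of your own. Each camera call takes 0.05 s, during which the arm holds its last target. There are 200 camera calls.

### The job

A measuring probe lies across the top tray of a nested stack whose trays cling together: slide the probe nose first, fully home, into its storage case. Then peel off only the top tray: raise the corner with its thumb tab first, clearly (a good 2 cm) while the opposite corner stays down in the nest, then take the tray clear and finish still holding it in the gripper by the tab, still and about level, with its middle at least 20 cm above the bench and touching nothing else. Leave the rest of the stack standing where it is, the probe in its case, and the other glassware and bottles alone.

Things in the scene. Friction and masses are not known exactly. Their poses are not given: they have to be found in the camera images.
- probe_center (a point): Centre of the measuring probe, a straight grey bar of square section 14 x 14 mm, 150 mm long, 60 g, lying level across the top tray's rims and overhanging about 25 mm at each side. Its y axis runs along the bar towards the black tail end; the nose is at y = -75 mm. z is up as it lies. The tray under it is 24 mm deep, so fingers can straddle the bar inside the tray.
- probe_tip (a point): End of the probe's slimmer steel nose (10 x 10 mm, 14 mm long), on the bar's centre line, 75 mm from its centre.
- probe: The probe; origin in the middle of its underside (7 mm below its centre), axes as for the centre. Gripped about 22 mm from its centre towards the tail, the fingers are inside the tray at first and stay clear of the case when the nose is home.
- case: Storage case for the probe, fixed to the bench: a grey square tube lying level on a pedestal with an 80 x 85 mm metal base. Origin on the bench under the base's centre. The tube runs along the case's y, straight above the origin, its axis 45 mm up; it is 24.5 mm wide and high outside, top 57 mm above the bench. Open at the +y end, closed at the -y end. z up.
- case_mouth (a point): Centre of the case's opening, at y = +35 mm, 45 mm above the bench; axes as the case. The square bore is 16.5 mm wide and 65 mm deep; a flared lip stands out 7 mm in front of this point. The probe goes in nose first along the case's -y; fully home, its nose meets the closed end and about 85 mm of it stands out.
- case_bottom (a point): Centre of the bore's closed end, at y = -30 mm in the case, 45 mm above the bench.
- stack: The rest of the stack: three more such trays nested together, one loose piece of 0.4 kg on the bench, 66 mm high. Origin in the middle of its underside, axes as the top tray. Its highest tab is at the corner opposite the top tray's tab, 14 mm lower. Sprung pips in it cling to the top tray's feet with about 2 to 3 N in all and let go once the feet have risen 8 mm.
- tray: The top tray: white formed plastic, 60 g, 130 (x) by 100 mm (y) at the rim, sloping walls 2.5 mm thick, 38 mm high with four feet (10 mm square, 11.5 high, at x = +-40, y = +-26 mm). It sits in the stack with its rim 80 mm above the bench, 14 mm above the next rim. Origin in the middle under the feet; z up, x along the long side.
- tray_center (a point): Middle of the top tray, 25 mm above its origin.
- tray_tab (a point): Centre of the top tray's thumb tab: an upright fin 10 mm thick, 14 mm high, standing out 25 mm from the tray's +x, +y corner straight away from the tray's middle (0.656 rad from +x towards +y). This point is 95 mm from the middle, 7 mm below the rim, 73 mm above the bench. Pinch it across its thickness, from above; 14 mm are free under it.
- tray_opposite (a point): Outer bottom corner of the top tray's foot opposite the tab (x = -45, y = -31, z = 0 mm in the tray's frame): the tray pivots about here while the tab is lifted.
- amber1: Bystander, to be left alone: brown glass bottle, 68 mm across, 165 tall; origin in the middle of its underside.
- amber2: Bystander, to be left alone: brown glass bottle, 60 mm across, 150 tall; origin in the middle of its underside.
- jar: Bystander, to be left alone: white plastic jar, 72 mm across, 120 tall; origin in the middle of its underside.
- beaker: Bystander, to be left alone: glass beaker, 68 mm across, 90 tall; origin in the middle of its underside.
- weigher: Bystander, to be left alone: small glass weighing bottle, 44 mm across, 35 tall; origin in the middle of its underside.
- dish: Bystander, to be left alone: white porcelain dish, 80 mm across, 14 tall; origin in the middle of its underside.
- flask: Bystander, to be left alone: conical glass flask, 72 mm across at the foot, 113 tall; origin in the middle of its underside.
Things that resemble listed ones, but are neither listed nor needed, are in the scene too. What is shaped like the tray but green or turquoise is not meant. Of the things shaped like the probe, the grey one is meant.

How it is judged:
By the outcome, as a careful person would: the job done as asked, in the order asked, and still so for the second after the job is handed in, while the arm keeps its last pose, push and grip.
It also fails if it takes over 61 s, if anything falls off the work surface, if the arm or the gripper's body presses on something with over 40 N, if the wrist force passes 120 N, or if a joint passes its speed limit or range.

## Working session

There is one attempt and no reset: what is moved stays moved. The work goes in short steps, Python scripts to look and compute and a tool call to move; the robot and the scene stay as the last step left them, time stands still between calls to the robot, and variables do not carry over. Pictures are saved under pics/ and viewed, at most 10 in all, crops included, and the job is handed in when it is done.

Besides the shell and the picture viewer there is one more tool, called after "Call:" as name(argument=value, ...), one argument or row to a line, values as JSON. apply_moves: Moves the arm, as the interface text tells. Shifts and turns lie within -1 to 1; 1 stands for 800 mm of shift or 180 degrees of turn. Its arguments: {"type":"object","properties":{"claw":{"type":"array","items":{"type":"number"}},"travel":{"type":"array","items":{"type":"array","items":{"type":"number"}}},"turn":{"type":"array","items":{"type":"array","items":{"type":"number"}}},"newtons":{"type":"number"}},"required":["claw","travel","turn"]}

```bash
mkdir -p pics; cat > h.py <<'E'
import numpy as np, cv2
from station import manip
from scipy.spatial.transform import Rotation as Ro
def snap(n):
    return manip.snapshot(n)
def save(n,im): cv2.imwrite('pics/'+n,im[...,::-1])
def world(s):
    d=s['depth'];K=s['intrinsics'];v,u=np.mgrid[:d.shape[0],:d.shape[1]]
    c=np.stack([(u-K[0,2])/K[0,0]*d,(v-K[1,2])/K[1,1]*d,d],-1)
    w=(c-s['t'])@s['R']; w[d==0]=np.nan
    return w
def px(s,X):
    c=s['R']@np.array(X)+s['t'];p=s['intrinsics']@c;return p[:2]/p[2]
E
python3 - <<'E'
from h import *
import pickle
for n in('top','side'):
    s=snap(n);save(n+'0.png',s['pixels']);pickle.dump(s,open(n+'0.pkl','wb'))
    print(n,-s['R'].T@s['t'],s['intrinsics'][0,0])
st=manip.sense();print(st['t'],st['tcp_pos'],st['tool_rot'],st['force'],st['finger_gap'])
E
```

```text
top [0.41123209 0.062913   1.08868754] 437.7600252797718
side [0.28251104 1.09790781 0.70200667] 452.52704261157896
0.1 [ 0.15084326 -0.60586574  0.2304386 ] [ 9.92579534e-01  1.21593346e-01  5.58302447e-05 -9.61130303e-04] [ 0.07797899 -1.14677978  0.4143959 ] 1.0022482680866505
```

View pics/top0.png

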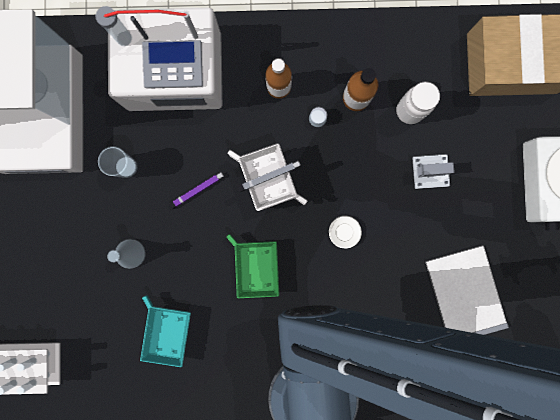

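View pics/side0.png

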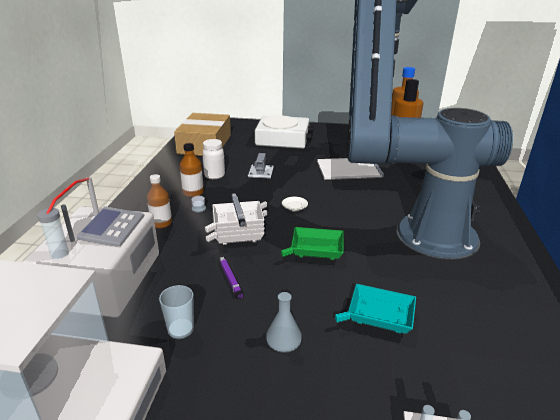

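The top view shows the white tray stack at (268,177) with the grey bar across it at (271,175), and the case at (434,171). Possible mix-ups are the green tray (256,268), the turquoise tray (166,335) and the purple bar (198,190), which I rule out by colour. The two tabs on the white stack are at (233,155) and (303,201), so I'll tell them apart by height.

```bash
python3 - <<'E'
from h import *
import pickle
s=pickle.load(open('top0.pkl','rb'))
im=s['pixels'];w=world(s)
a=cv2.resize(im[135:220,215:320],None,fx=5,fy=5,interpolation=cv2.INTER_CUBIC)
b=cv2.resize(im[135:205,395:470],None,fx=3.6,fy=3.6,interpolation=cv2.INTER_CUBIC)
o=np.zeros((a.shape[0],a.shape[1]+b.shape[1],3),np.uint8);o[:,:a.shape[1]]=a;o[:b.shape[0],a.shape[1]:]=b
save('crop.png',o)
def show(n,m):
    P=w[m];print(n,m.sum());
    c,sz,an=cv2.minAreaRect(P[:,:2].astype(np.float32)); print(' rect',c,sz,an,'z',np.median(P[:,2]), 'corners',cv2.boxPoints((c,sz,an)).round(4).tolist())
v,u=np.mgrid[:420,:560]
reg=(u>220)&(u<315)&(v>140)&(v<215)
z=w[...,2]
show('probe z>.084',reg&(z>.085))
show('rim',reg&(z>.075)&(z<.084))
for (x,y) in((233,155),(236,157),(303,201),(300,198)): print((x,y),w[y,x].round(4))
reg=(u>400)&(u<465)&(v>140)&(v<200)
show('casetop',reg&(z>.05)&(z<.065))
show('casebase',reg&(z>.004)&(z<.02))
E
```

```text
probe z>.084 424
 rect (0.5363473296165466, 0.09723560512065887) (0.1411428153514862, 0.0745554193854332) 85.25804901123047 z 0.09414349115631906 corners [[0.4934000074863434, 0.029999999329447746], [0.5677000284194946, 0.023800000548362732], [0.5792999863624573, 0.16449999809265137], [0.5049999952316284, 0.17059999704360962]]
rim 413
 rect (0.5501728653907776, 0.09922526031732559) (0.152242511510849, 0.14494185149669647) 18.24553680419922 z 0.07945520402019333 corners [[0.4551999866962433, 0.14419999718666077], [0.5005999803543091, 0.006599999964237213], [0.6452000141143799, 0.05420000106096268], [0.5997999906539917, 0.19189999997615814]]
(233, 155) [0.5897 0.1764 0.0803]
(236, 157) [0.5846 0.1694 0.0818]
(303, 201) [0.4803 0.0159 0.0655]
(300, 198) [0.4875 0.0228 0.0656]
casetop 352
 rect (0.5533390045166016, -0.3007180094718933) (0.0311887264251709, 0.07795214653015137) 5.094670295715332 z 0.057058805132708466 corners [[0.5343000292778015, -0.26330000162124634], [0.5412999987602234, -0.3409000039100647], [0.5723000168800354, -0.33820000290870667], [0.5654000043869019, -0.2605000138282776]]
casebase 761
 rect (0.5551350116729736, -0.30978673696517944) (0.1536714881658554, 0.1445627510547638) 89.9400405883789 z 0.007916428441656825 corners [[0.4828000068664551, -0.3865000009536743], [0.6273000240325928, -0.38670000433921814], [0.6274999976158142, -0.2329999953508377], [0.4828999936580658, -0.2328999936580658]]
```

View pics/crop.png

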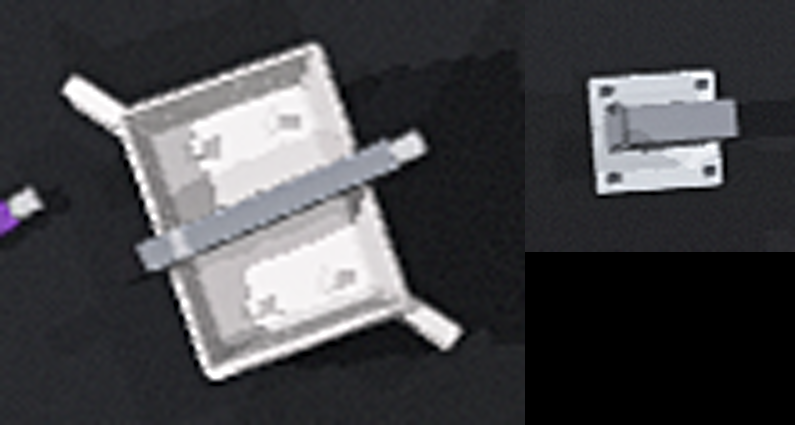

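The crop shows the steel nose at crop (410,148), on the world -y side, and the tail at (145,255). The flared mouth of the case is at (615,128) and faces world +y. The top tab is at (95,95), at z 0.080, and the lower tab at (435,325), at z 0.066. The grey bar and the white tray match the description. Next I'll refine the fits.

```bash
cat >> h.py <<'E'
def comp(m,seed=None):
    n,l,st,c=cv2.connectedComponentsWithStats(m.astype(np.uint8));k=1+np.argmax(st[1:,4]);return l==k
def line(P):
    # mid line of an elongated patch: direction, centre from robust slice midpoints
    P=P[:,:2];c=P.mean(0);d=np.linalg.svd(P-c)[2][0]
    if d[1]<0:d=-d
    for _ in range(4):
        n=np.array([d[1],-d[0]]);a=(P-c)@d;b=(P-c)@n
        e=np.arange(a.min()+.006,a.max()-.006,.005)
        mid=[(q,(np.percentile(b[abs(a-q)<.004],4)+np.percentile(b[abs(a-q)<.004],96))/2) for q in e if (abs(a-q)<.004).sum()>6]
        k=np.polyfit(*np.array(mid).T,1);d=d+k[0]*n;d/=np.linalg.norm(d);c=c+n*k[1]
    n=np.array([d[1],-d[0]]);a=(P-c)@d;b=(P-c)@n
    return c+d*(a.min()+a.max())/2,d,a.max()-a.min(),np.percentile(b,96)-np.percentile(b,4)
E
python3 - <<'E'
from h import *
import pickle
for nm in('top','side'):
    s=pickle.load(open(nm+'0.pkl','rb'));w=world(s);im=s['pixels'].astype(int);z=w[...,2]
    near=lambda x,y,r:np.hypot(w[...,0]-x,w[...,1]-y)<r
    print(nm,'bench z',np.nanmedian(z[near(.6,-.15,.04)]))
    m=comp(near(.536,.097,.11)&(z>.0895)&(z<.1));c,d,L,W=line(w[m]);print('probe',c,np.degrees(np.arctan2(-d[0],d[1])),L,W,np.median(z[m]))
    m=comp(near(.553,-.3,.07)&(z>.052)&(z<.064));c,d,L,W=line(w[m]);print('case',c,np.degrees(np.arctan2(-d[0],d[1])),L,W,np.median(z[m]))
    P=w[m];a=(P[:,:2]-c)@d;print(' ends',c+d*a.min(),c+d*a.max())
    m=comp(near(.555,-.31,.08)&(z>.003)&(z<.013)&(im.sum(-1)>330));r=cv2.minAreaRect(w[m][:,:2].astype(np.float32));print('base',r,m.sum(),np.median(z[m]))
    m=near(.536,.097,.12)&(z>.076)&(z<.084);P=w[m][:,:2]
    tabm=near(.592,.18,.03)&(z>.07)&(z<.085)
    print('tab',line(w[tabm]),tabm.sum())
    # rim rectangle: exclude tab points
    P=w[m&~near(.592,.18,.028)][:,:2];r=cv2.minAreaRect(P.astype(np.float32));print('rim',r,len(P))
E
```

```text
top bench z 0.00011738520159197052
probe [0.53786001 0.09547501] 21.935276062780925 0.14939841239822965 0.013115622337088177 0.09420958397424567
case [ 0.55124741 -0.30105427] 2.4204834663494923 0.07874516972749263 0.023059624870454182 0.057176180675056185
 ends [ 0.55291022 -0.34039173] [ 0.54958459 -0.26171681]
base ((0.551763653755188, -0.3054749369621277), (0.07977502048015594, 0.08816073834896088), 3.011324882507324) 675 0.007904165990916623
tab (array([0.58752519, 0.17169866]), array([0.49059351, 0.87138855]), np.float64(0.03906046184279373), np.float64(0.014053417908933243)) 91
rim ((0.5410357117652893, 0.09160736948251724), (0.1301167905330658, 0.13619358837604523), 18.24553680419922) 309
side bench z 0.00048463562426505493
probe [0.53862523 0.09285313] 21.900409733376208 0.15517627760075214 0.01325345440658347 0.09385176094226544
case [ 0.54934351 -0.30236332] 3.5755880400967053 0.08108029031459664 0.023718162841553023 0.05751020767015433
 ends [ 0.55187181 -0.34282455] [ 0.54681521 -0.26190209]
base ((0.5505231618881226, -0.3042927384376526), (0.07891228049993515, 0.09169643372297287), 3.3096799850463867) 183 0.008197257491136149
tab (array([0.5879761 , 0.17169057]), array([0.4690081 , 0.88319386]), np.float64(0.03822882850604794), np.float64(0.013297907816182652)) 73
rim ((0.535770058631897, 0.10452141612768173), (0.12942640483379364, 0.12410324811935425), 17.26395034790039) 197
```

```bash
cat >> h.py <<'E'
def Rdown(a,tilt=0):
    a=np.radians(a);y=np.array([np.cos(a),np.sin(a),0]);z=np.array([0,0,-1.]);return np.stack([np.cross(y,z),y,z],1)
def plan(way,start=None,dg=4):
    "way: list of (xyz,R); prints travel/turn of each call, chained from the rounded numbers"
    if start is None:
        s=manip.sense();start=(np.array(s['tcp_pos']),Ro.from_quat(s['tool_rot']).as_matrix())
    p,R=start
    for x,Q in way:
        t=np.round(R.T@(np.array(x)-p)/.8,dg);r=np.round(Ro.from_matrix(R.T@Q).as_rotvec()/np.pi,dg)
        print('travel',t.tolist(),'turn',r.tolist(),'rows>=',round(max(np.linalg.norm(t)*800/41.7,np.linalg.norm(r)*180/7.16),1))
        p=p+R@t*.8;R=R@Ro.from_rotvec(r*np.pi).as_matrix()
    return p,R
E
python3 - <<'E'
from h import *
p0=np.array([.1508,-.6059,.2304]);pe=np.array([.5298,.1149,.19]);g=lambda f:p0+f*(pe-p0)
# tool y: start -76, end 21.9
plan([(g(f),Rdown(-76+97.9*f)) for f in(.25,.5,.75,1)]+[((.5298,.1149,.12),Rdown(21.9))])
E
```

```text
travel [0.1692, -0.1899, 0.0131] turn [-0.0006, -0.0002, -0.1361] rows>= 4.9
travel [0.2329, -0.1027, 0.0126] turn [0.0, -0.0, -0.136] rows>= 4.9
travel [0.2545, 0.003, 0.0127] turn [0.0, -0.0, -0.136] rows>= 4.9
travel [0.2303, 0.1082, 0.0126] turn [0.0, 0.0, -0.136] rows>= 4.9
travel [0.0, 0.0, 0.0875] turn [0.0, 0.0, 0.0] rows>= 1.7
```

Call:
apply_moves(
  claw=[0,0,0,0,0],
  travel=[
    [0.034,-0.038,0.003],
    [0.068,-0.076,0.005],
    [0.102,-0.114,0.008],
    [0.135,-0.152,0.01],
    [0.169,-0.19,0.013],
  ],
  turn=[
    [0,0,-0.027],
    [0,0,-0.054],
    [0,0,-0.082],
    [0,0,-0.109],
    [0,0,-0.136],
  ],
  newtons=40,
)

```text
t: 0.52
tcp_pos: [0.2457, -0.4244, 0.2205]
tool_rot: [0.944, 0.331, 0.0, -0.0]
force: [0.3, -0.6, 0.1]
finger_gap: 0.502
gripper_force: 0.0
```

Call:
apply_moves(
  claw=[0,0,0,0,0],
  travel=[
    [0.047,-0.021,0.003],
    [0.093,-0.041,0.005],
    [0.14,-0.062,0.008],
    [0.186,-0.082,0.01],
    [0.233,-0.103,0.013],
  ],
  turn=[
    [0,0,-0.027],
    [0,0,-0.054],
    [0,0,-0.082],
    [0,0,-0.109],
    [0,0,-0.136],
  ],
)

```text
t: 0.93
tcp_pos: [0.3406, -0.2442, 0.2104]
tool_rot: [0.852, 0.523, 0.0, 0.0]
force: [1.6, -0.4, -0.0]
finger_gap: 0.5
gripper_force: 0.0
```

Call:
apply_moves(
  claw=[0,0,0,0,0],
  travel=[
    [0.051,0.001,0.003],
    [0.102,0.001,0.005],
    [0.153,0.002,0.008],
    [0.204,0.002,0.01],
    [0.255,0.003,0.013],
  ],
  turn=[
    [0,0,-0.027],
    [0,0,-0.054],
    [0,0,-0.082],
    [0,0,-0.109],
    [0,0,-0.136],
  ],
)

```text
t: 1.35
tcp_pos: [0.4354, -0.0633, 0.2]
tool_rot: [0.721, 0.692, -0.0, -0.0]
force: [1.1, -1.4, -0.5]
finger_gap: 0.502
gripper_force: 0.0
```

Call:
apply_moves(
  claw=[0,0,0,0,0],
  travel=[
    [0.046,0.022,0.003],
    [0.092,0.043,0.005],
    [0.138,0.065,0.008],
    [0.184,0.086,0.01],
    [0.23,0.108,0.013],
  ],
  turn=[
    [0,0,-0.027],
    [0,0,-0.054],
    [0,0,-0.082],
    [0,0,-0.109],
    [0,0,-0.136],
  ],
)

```text
t: 1.77
tcp_pos: [0.53, 0.1167, 0.1894]
tool_rot: [0.558, 0.83, -0.0, -0.0]
force: [0.7, -0.5, -0.5]
finger_gap: 0.499
gripper_force: 0.0
```

Call:
apply_moves(
  claw=[0,0,0,0,0],
  travel=[
    [0,0,0.025],
    [0,0,0.05],
    [0,0,0.075],
    [0,0,0.0875],
    [0,0,0.0875],
  ],
  turn=[
    [0,0,0],
    [0,0,0],
    [0,0,0],
    [0,0,0],
    [0,0,0],
  ],
)

```text
t: 2.18
tcp_pos: [0.5278, 0.1146, 0.1173]
tool_rot: [0.56, 0.829, -0.002, -0.002]
force: [1.0, 0.3, -0.6]
finger_gap: 0.504
gripper_force: 0.0
```

```bash
python3 - <<'E'
from h import *
s=snap('side');save('side1.png',cv2.resize(s['pixels'][130:280,170:350],None,fx=4,fy=4))
plan([((.5298,.1149,.068),Rdown(21.9))])
E
```

```text
travel [0.0, 0.0015, 0.0633] turn [-0.0009, -0.0004, -0.0001] rows>= 1.2
```

View pics/side1.png

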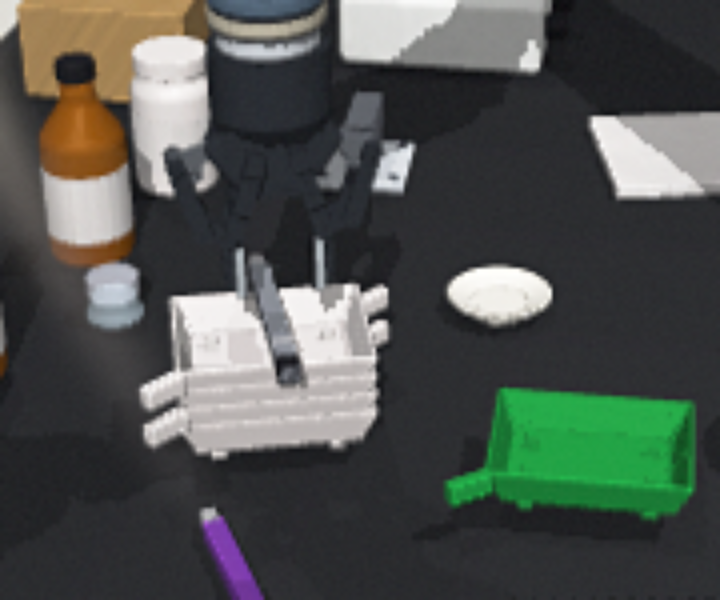

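The side crop shows the open fingers at (240,265) and (320,265), on either side of the grey bar at (275,320) and above the tray floor. I'll lower and close.

Call:
apply_moves(
  claw=[0,0,0,0,0],
  travel=[
    [0,0.001,0.02],
    [0,0.0015,0.04],
    [0,0.0015,0.055],
    [0,0.0015,0.0625],
    [0,0.0015,0.0625],
  ],
  turn=[
    [0,0,0],
    [0,0,0],
    [0,0,0],
    [0,0,0],
    [0,0,0],
  ],
)

```text
t: 2.65
tcp_pos: [0.5308, 0.1147, 0.0696]
tool_rot: [0.56, 0.828, -0.0, -0.0]
force: [0.2, -0.6, -1.1]
finger_gap: 0.502
gripper_force: 0.0
```

Call:
apply_moves(
  claw=[-1,-1,-1,-1,-1],
  travel=[
    [0,0,0],
    [0,0,0],
    [0,0,0],
    [0,0,0],
    [0,0,0],
  ],
  turn=[
    [0,0,0],
    [0,0,0],
    [0,0,0],
    [0,0,0],
    [0,0,0],
  ],
  newtons=40,
)

```text
t: 3.07
tcp_pos: [0.5317, 0.115, 0.0707]
tool_rot: [0.56, 0.829, 0.001, 0.001]
force: [0.0, -0.0, 4.5]
finger_gap: 0.157
gripper_force: 42.3
```

```bash
python3 - <<'E'
from h import *
s=manip.sense();print(s['tcp_pos'],s['finger_gap'],s['gripper_force'],s['force'])
p=np.array(s['tcp_pos'])
# lift, carry to approach (150 mm in front of home), yaw to 3
d=np.array([-.0523,.9986,0]);home=np.array([.5512,-.305,0])+.045*d
G=lambda off,z:home+d*(.022+off)+[0,0,z]
A=G(.10,.15);P=p+[0,0,.09];
a,R=plan([(P,Rdown(21.9)),(P+(A-P)*.5,Rdown(12.5)),(A,Rdown(3.))]);print(a,R)
E
```

```text
[0.53167139 0.11496988 0.07070606] 0.15668451100333558 42.26585626602173 [ 0.04030672 -0.01799086  4.46829163]
travel [-0.0001, 0.0002, -0.1125] turn [0.0006, 0.0003, -0.0] rows>= 2.2
travel [-0.1494, -0.0527, 0.0067] turn [0.0, -0.0, 0.0522] rows>= 3.0
travel [-0.1559, -0.0277, 0.0067] turn [0.0, -0.0, 0.0528] rows>= 3.0
[ 0.54248253 -0.13821364  0.14997243] [[-5.23322615e-02  9.98629724e-01  9.53608705e-05]
 [ 9.98629727e-01  5.23322560e-02  5.85771230e-05]
 [ 5.35064066e-05  9.82956734e-05 -9.99999994e-01]]
```

Call:
apply_moves(
  claw=[-1,-1,-1,-1,-1],
  travel=[
    [0,0,-0.02],
    [0,0,-0.05],
    [0,0,-0.085],
    [0,0,-0.1125],
    [0,0,-0.1125],
  ],
  turn=[
    [0,0,0],
    [0,0,0],
    [0,0,0],
    [0,0,0],
    [0,0,0],
  ],
)

```text
t: 3.48
tcp_pos: [0.5338, 0.1152, 0.164]
tool_rot: [0.56, 0.829, 0.003, 0.004]
force: [0.6, -0.2, 0.7]
finger_gap: 0.154
gripper_force: 41.7
```

Call:
apply_moves(
  claw=[-1,-1,-1,-1,-1],
  travel=[
    [-0.02,-0.007,0.001],
    [-0.05,-0.018,0.002],
    [-0.085,-0.03,0.004],
    [-0.119,-0.042,0.005],
    [-0.149,-0.053,0.007],
  ],
  turn=[
    [0,0,0.01],
    [0,0,0.02],
    [0,0,0.03],
    [0,0,0.04],
    [0,0,0.052],
  ],
)

```text
t: 3.9
tcp_pos: [0.5355, -0.0127, 0.1534]
tool_rot: [0.626, 0.78, -0.0, -0.0]
force: [-0.1, -0.7, -1.1]
finger_gap: 0.152
gripper_force: 41.6
```

Call:
apply_moves(
  claw=[-1,-1,-1,-1,-1],
  travel=[
    [-0.035,-0.007,0.002],
    [-0.075,-0.014,0.004],
    [-0.115,-0.021,0.005],
    [-0.14,-0.025,0.006],
    [-0.156,-0.028,0.007],
  ],
  turn=[
    [0,0,0.01],
    [0,0,0.02],
    [0,0,0.03],
    [0,0,0.04],
    [0,0,0.053],
  ],
)

```text
t: 4.32
tcp_pos: [0.541, -0.1405, 0.1477]
tool_rot: [0.69, 0.724, -0.0, -0.0]
force: [-0.2, 0.5, -0.6]
finger_gap: 0.159
gripper_force: 41.6
```

Call:
apply_moves(
  claw=[-1,-1],
  travel=[
    [0,0,0.01],
    [0,0,0.01],
  ],
  turn=[
    [0,0,0],
    [0,0,0],
  ],
)

```text
t: 4.48
tcp_pos: [0.5397, -0.1373, 0.1386]
tool_rot: [0.689, 0.725, -0.0, -0.002]
force: [-0.9, -0.3, -1.3]
finger_gap: 0.155
gripper_force: 41.6
```

```bash
python3 - <<'E'
from h import *
st=manip.sense();p=np.array(st['tcp_pos']);print(p,st['tool_rot'],st['finger_gap'],st['force'])
out=[]
for n in('top','side'):
    s=snap(n);w=world(s);z=w[...,2];u,v=px(s,p-[0,.02,0]);u,v=int(u),int(v)
    out.append(cv2.resize(s['pixels'][v-55:v+55,u-65:u+65],(400,340)))
    # probe: grey points round the height of the bar top, along line ahead of and behind the fingers
    for lo,hi in((.015,.03),(.03,.05)): pass
    m=comp((np.hypot(w[...,0]-p[0],w[...,1]-p[1]+.05)<.07)&(abs(w[...,0]-p[0])<.03)&(z>p[2]+.01)&(z<p[2]+.04)&(w[...,1]<p[1]-.02))
    P=w[m];print(n,m.sum(),line(P),np.percentile(P[:,2],[10,50,90]),'ymin',P[:,1].min())
    print(' z vs y',np.polyfit(P[:,1],P[:,2],1))
    m=comp((np.hypot(w[...,0]-.553,w[...,1]+.3)<.07)&(z>.052)&(z<.064));print(' case',line(w[m]))
save('app.png',np.hstack(out))
E
```

```text
[ 0.53972201 -0.1373454   0.13863683] [ 6.88760139e-01  7.24986244e-01 -3.49764146e-04 -2.07208009e-03] 0.15457360354240493 [-0.93728845 -0.34236719 -1.2768118 ]Traceback (most recent call last):
  File "<stdin>", line 9, in <module>
  File "h.py", line 15, in comp
    n,l,st,c=cv2.connectedComponentsWithStats(m.astype(np.uint8));k=1+np.argmax(st[1:,4]);return l==k
                                                                      ~~~~~~~~~^^^^^^^^^^
    return _wrapfunc(a, 'argmax', axis=axis, out=out, **kwds)
    return bound(*args, **kwds)
ValueError: attempt to get argmax of an empty sequence
```

```bash
python3 - <<'E'
from h import *
import pickle
st=manip.sense();p=np.array(st['tcp_pos'])
out=[]
for n in('top','side'):
    s=snap(n);pickle.dump(s,open(n+'1.pkl','wb'));u,v=px(s,p-[0,.06,0]);u,v=int(u),int(v)
    out.append(cv2.resize(s['pixels'][v-55:v+55,u-65:u+65],(400,340)))
    print(n,u,v)
save('app.png',np.hstack(out))
E
```

```text
top 401 169
side 257 147
```

View pics/app.png

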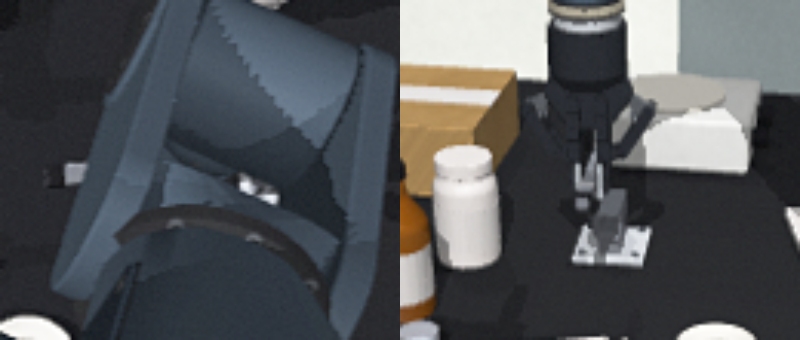

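The top view shows only the tail, at (65,175), with the arm hiding the rest. The side view shows the held bar from (583,200) to (592,165) above the case at (612,225). I'll measure the visible tail.

```bash
python3 - <<'E'
from h import *
import pickle
p=np.array(manip.sense()['tcp_pos']);print(p)
for n in('top','side'):
    s=pickle.load(open(n+'1.pkl','rb'));w=world(s);z=w[...,2]
    m=comp((abs(w[...,0]-p[0])<.025)&(w[...,1]>p[1]+.012)&(w[...,1]<p[1]+.07)&(z>p[2]+.0)&(z<p[2]+.04))
    P=w[m];top=P[P[:,2]>np.percentile(P[:,2],70)-.004]
    print(n,m.sum(),len(top),np.percentile(P[:,2],[5,50,95]))
    print(' ',line(top),top.min(0),top.max(0))
    k=np.polyfit(top[:,1],top[:,2],1);print(' slope deg',np.degrees(np.arctan(k[0])),'z at p.y+.03',np.polyval(k,p[1]+.03))
    m=comp((np.hypot(w[...,0]-.553,w[...,1]+.3)<.07)&(z>.052)&(z<.064))if n=='side' else None
    if m is not None: print(' case',m.sum(),line(w[m]))
E
```

```text
[ 0.5403963  -0.13622621  0.13989714]
top 94 78 [0.15309696 0.16228451 0.16450564]
  (array([ 0.53744503, -0.09572413]), array([0.03103674, 0.99951824]), np.float64(0.02586627975038564), np.float64(0.012955970363121974)) [ 0.53062966 -0.10878525  0.15941645] [ 0.54413954 -0.08283119  0.16544688]
 slope deg -0.23377510957507205 z at p.y+.03 0.1626783770456394
side 57 33 [0.15040611 0.16159006 0.16450686]
  (array([ 0.53743954, -0.10374368]), array([-0.17578308,  0.98442893]), np.float64(0.03957350846676674), np.float64(0.013649213064319208)) [ 0.53070648 -0.12314708  0.15886477] [ 0.54483894 -0.08484623  0.16590298]
 slope deg -2.5284682756170076 z at p.y+.03 0.16292857730024618
 case 73 (array([ 0.54945883, -0.30415762]), array([-0.01659775,  0.99986225]), np.float64(0.07963964221796893), np.float64(0.02362613320439559))h.py:24: RankWarning: Polyfit may be poorly conditioned
  k=np.polyfit(*np.array(mid).T,1);d=d+k[0]*n;d/=np.linalg.norm(d);c=c+n*k[1]
h.py:24: RankWarning: Polyfit may be poorly conditioned
  k=np.polyfit(*np.array(mid).T,1);d=d+k[0]*n;d/=np.linalg.norm(d);c=c+n*k[1]
h.py:24: RankWarning: Polyfit may be poorly conditioned
  k=np.polyfit(*np.array(mid).T,1);d=d+k[0]*n;d/=np.linalg.norm(d);c=c+n*k[1]
```

```bash
cat >> h.py <<'E'
def avg(n=8):
    L=[];Q=[];F=[]
    for i in range(n):
        s=manip.sense();L.append(s['tcp_pos']);Q.append(s['tool_rot']);F.append(s['force']);manip.snapshot('side')
    L=np.array(L);return L.mean(0),Ro.from_quat(Q).mean().as_matrix(),L.std(0),np.mean(F,0)
E
python3 - <<'E'
from h import *
p,R,sd,F=avg();print(p,sd,F,np.degrees(np.arctan2(R[1,1],R[0,1])),R[:,2])
plan([((.5432,-.156,.06),Rdown(3)),((.5432,-.156,.029),Rdown(3)),((.5475,-.238,.029),Rdown(3))],(p,R))
E
```

```text
[ 0.54107486 -0.13692493  0.14051384] [0.00031475 0.00049854 0.00028988] [-0.07599935  0.0485926  -0.52660674] 3.0829219416921516 [-3.19473823e-04  3.24526017e-04 -9.99999896e-01]
travel [-0.024, 0.0014, 0.1006] turn [-0.0001, -0.0001, 0.0005] rows>= 2.0
travel [0.0, 0.0, 0.0388] turn [0.0, -0.0, -0.0] rows>= 0.7
travel [-0.1026, 0.0, -0.0] turn [0.0, -0.0, -0.0] rows>= 2.0
```

Call:
apply_moves(
  claw=[-1,-1,-1,-1,-1],
  travel=[
    [-0.008,0.001,0.03],
    [-0.016,0.0024,0.065],
    [-0.024,0.0024,0.1],
    [-0.024,0.0024,0.126],
    [-0.024,0.0024,0.1388],
  ],
  turn=[
    [0,0,0],
    [0,0,0],
    [0,0,0],
    [0,0,0],
    [0,0,0],
  ],
)

```text
t: 5.45
tcp_pos: [0.5427, -0.1569, 0.027]
tool_rot: [0.689, 0.725, -0.001, -0.002]
force: [0.4, 0.6, -0.8]
finger_gap: 0.153
gripper_force: 41.6
```

```bash
python3 - <<'E' 2>/dev/null
from h import *
p,R,sd,F=avg();print(p,F,np.degrees(np.arctan2(R[1,1],R[0,1])))
out=[]
for n in('top','side'):
    s=snap(n);w=world(s);z=w[...,2]
    u,v=px(s,p-[0,.03,0]);u,v=int(u),int(v)
    out.append(cv2.resize(s['pixels'][v-35:v+35,u-45:u+45],(400,310)))
    m=comp((abs(w[...,0]-p[0])<.025)&(w[...,1]>p[1]+.012)&(w[...,1]<p[1]+.07)&(z>p[2]+.0)&(z<p[2]+.04))
    P=w[m];top=P[P[:,2]>np.percentile(P[:,2],70)-.004]
    print(n,len(top),line(top)[0],top.max(0),np.median(top[:,2]))
    m=(abs(w[...,0]-.55)<.03)&(w[...,1]>-.35)&(w[...,1]<-.25)&(z>.052)&(z<.064);print(' case',m.sum(),line(w[comp(m)]) if m.sum()>20 else '')
save('app2.png',np.hstack(out))
E
```

```text
[ 0.54393236 -0.15705884  0.02907523] [-0.03937542  0.20218164 -0.32551254] 2.9875133786620047
```

```bash
python3 - <<'E' 2>/dev/null
from h import *
p=np.array([.5439,-.1571,.0291])
for n in('top','side'):
    s=snap(n);w=world(s);z=w[...,2]
    m=(abs(w[...,0]-p[0])<.025)&(w[...,1]>p[1]+.012)&(w[...,1]<p[1]+.07)&(z>p[2]+.01)&(z<p[2]+.04)
    print(n,m.sum())
    if m.sum()>10:
        P=w[comp(m)];top=P[P[:,2]>np.percentile(P[:,2],70)-.004];print(top.mean(0),top.min(0),top.max(0),np.median(top[:,2]))
    if n=='side':
        u,v=px(s,p-[0,.03,0]);u,v=int(u),int(v);save('app3.png',cv2.resize(s['pixels'][v-40:v+40,u-45:u+45],None,fx=7,fy=7))
    m=(abs(w[...,0]-.55)<.03)&(w[...,1]>-.35)&(w[...,1]<-.25)&(z>.052)&(z<.064);print(' case',m.sum(),w[m].mean(0),w[m].min(0),w[m].max(0))
E
```

```text
top 0
 case 14 [ 0.55868192 -0.33671943  0.05693511] [ 0.5518209  -0.33918666  0.05347655] [ 0.56347196 -0.33397478  0.06192998]
side 48
[ 0.54141914 -0.12101393  0.05402577] [ 0.53508789 -0.1424029   0.05066777] [ 0.54921596 -0.10227516  0.05800208] 0.053983786729387306
 case 5 [ 0.53715333 -0.2750643   0.05492648] [ 0.53502955 -0.28420024  0.05290444] [ 0.53976919 -0.26707596  0.057674  ]
```

View pics/app3.png

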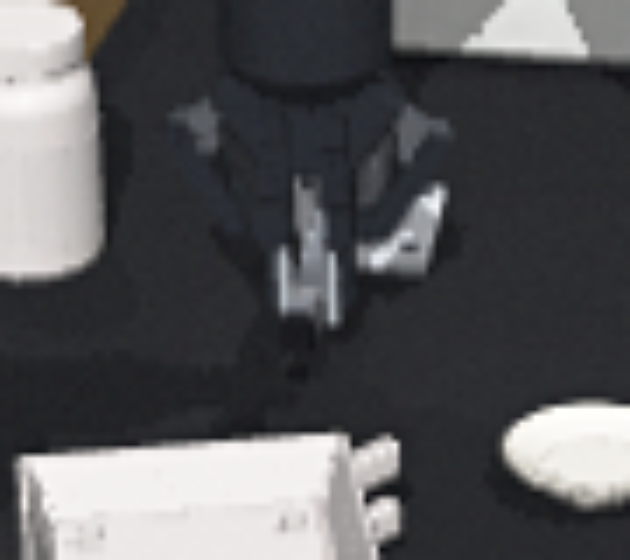

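The side crop shows the bar lined up with the case ahead of it, its tail at (297,345). I'll insert slowly and watch the force.

Call:
apply_moves(
  claw=[-1,-1,-1,-1,-1],
  travel=[
    [-0.006,-0.0003,0],
    [-0.013,-0.0005,0],
    [-0.02,-0.0005,0],
    [-0.026,-0.0005,0],
    [-0.03,-0.0005,0],
  ],
  turn=[
    [0,0,0],
    [0,0,0],
    [0,0,0],
    [0,0,0],
    [0,0,0],
  ],
)

```text
t: 6.42
tcp_pos: [0.5452, -0.1823, 0.0295]
tool_rot: [0.689, 0.725, 0.0, 0.0]
force: [0.3, 0.5, 0.3]
finger_gap: 0.155
gripper_force: 41.6
```

Call:
apply_moves(
  claw=[-1,-1,-1,-1,-1],
  travel=[
    [-0.004,0,0],
    [-0.008,0,0],
    [-0.012,0,0],
    [-0.016,0,0],
    [-0.02,0,0],
  ],
  turn=[
    [0,0,0],
    [0,0,0],
    [0,0,0],
    [0,0,0],
    [0,0,0],
  ],
)

```text
t: 6.83
tcp_pos: [0.5457, -0.1974, 0.0294]
tool_rot: [0.688, 0.725, -0.0, -0.0]
force: [-0.6, -0.5, -0.3]
finger_gap: 0.158
gripper_force: 41.6
```

Call:
apply_moves(
  claw=[-1,-1,-1,-1,-1],
  travel=[
    [-0.009,0,0],
    [-0.018,0,0],
    [-0.027,0,0],
    [-0.036,0,0],
    [-0.045,0,0],
  ],
  turn=[
    [0,0,0],
    [0,0,0],
    [0,0,0],
    [0,0,0],
    [0,0,0],
  ],
)

```text
t: 7.25
tcp_pos: [0.5477, -0.2341, 0.0295]
tool_rot: [0.689, 0.725, 0.0, 0.0]
force: [-0.1, -0.7, 0.5]
finger_gap: 0.156
gripper_force: 41.6
```

Call:
apply_moves(
  claw=[-1,-1,-1,-1,-1],
  travel=[
    [-0.0015,0,0],
    [-0.003,0,0],
    [-0.0045,0,0],
    [-0.006,0,0],
    [-0.0075,0,0],
  ],
  turn=[
    [0,0,0],
    [0,0,0],
    [0,0,0],
    [0,0,0],
    [0,0,0],
  ],
)

```text
t: 7.67
tcp_pos: [0.5479, -0.2388, 0.0295]
tool_rot: [0.688, 0.725, 0.0, -0.0]
force: [0.4, -0.0, -1.4]
finger_gap: 0.153
gripper_force: 41.6
```

Still free, so I'll creep on until it makes contact.

Call:
apply_moves(
  claw=[-1,-1,-1,-1],
  travel=[
    [-0.0013,0,0],
    [-0.0025,0,0],
    [-0.0025,0,0],
    [-0.0025,0,0],
  ],
  turn=[
    [0,0,0],
    [0,0,0],
    [0,0,0],
    [0,0,0],
  ],
)

```text
t: 8.0
tcp_pos: [0.5476, -0.2393, 0.0293]
tool_rot: [0.688, 0.725, 0.0, -0.001]
force: [0.4, 5.0, 0.0]
finger_gap: 0.155
gripper_force: 41.8
```

Call:
apply_moves(
  claw=[-1,-1,-1,-1],
  travel=[
    [-0.0013,0,0],
    [-0.0025,0,0],
    [-0.0025,0,0],
    [-0.0025,0,0],
  ],
  turn=[
    [0,0,0],
    [0,0,0],
    [0,0,0],
    [0,0,0],
  ],
)

```text
t: 8.33
tcp_pos: [0.5473, -0.2394, 0.0292]
tool_rot: [0.688, 0.725, 0.001, -0.003]
force: [1.3, 9.9, 0.7]
finger_gap: 0.155
gripper_force: 42.0
```

Contact came at the expected depth and is holding at 10 N, so the probe is home. I'll release and rise.

Call:
apply_moves(
  claw=[-0.3,-0.3,-0.3,-0.3,-0.3],
  travel=[
    [0,0,0],
    [0,0,0],
    [0,0,0],
    [0,0,0],
    [0,0,0],
  ],
  turn=[
    [0,0,0],
    [0,0,0],
    [0,0,0],
    [0,0,0],
    [0,0,0],
  ],
)

```text
t: 8.75
tcp_pos: [0.5483, -0.2437, 0.0296]
tool_rot: [0.689, 0.725, -0.0, 0.0]
force: [-0.2, 0.2, 0.4]
finger_gap: 0.35
gripper_force: 0.0
```

Call:
apply_moves(
  claw=[-0.3,-0.3,-0.3,-0.3,-0.3],
  travel=[
    [0,0,-0.02],
    [0,0,-0.06],
    [0,0,-0.11],
    [0,0,-0.16],
    [0,0,-0.2],
  ],
  turn=[
    [0,0,0],
    [0,0,0],
    [0,0,0],
    [0,0,0],
    [0,0,0],
  ],
)

```text
t: 9.17
tcp_pos: [0.5486, -0.2438, 0.1923]
tool_rot: [0.689, 0.725, 0.0, 0.001]
force: [0.9, -0.4, -0.4]
finger_gap: 0.349
gripper_force: 0.0
```

Call:
apply_moves(
  claw=[-0.3,-0.3,-0.3,-0.3,-0.3],
  travel=[
    [0.02,0,0],
    [0.06,0,0],
    [0.1,0,0],
    [0.14,0,0],
    [0.15,0,0],
  ],
  turn=[
    [0,0,0.03],
    [0,0,0.06],
    [0,0,0.09],
    [0,0,0.12],
    [0,0,0.15],
  ],
)

```text
t: 9.58
tcp_pos: [0.5402, -0.119, 0.1895]
tool_rot: [0.839, 0.543, -0.0, -0.002]
force: [0.0, 0.5, -0.2]
finger_gap: 0.35
gripper_force: 0.0
```

```bash
python3 - <<'E' 2>/dev/null
from h import *
import pickle
p,R,sd,F=avg(5);print('tcp',p,F,np.degrees(np.arctan2(R[1,1],R[0,1])))
out=[]
for nm in('top','side'):
    s=snap(nm);pickle.dump(s,open(nm+'2.pkl','wb'));w=world(s);z=w[...,2];near=lambda x,y,r:np.hypot(w[...,0]-x,w[...,1]-y)<r
    m=near(.549,-.22,.06)&(z>.045)&(z<.056)&(abs(w[...,0]-.548)<.02);P=w[m]
    print(nm,'probe out',m.sum(),P.min(0),P.max(0)) if m.sum()>5 else print('none')
    m=near(.536,.097,.12)&(z>.076)&(z<.084)
    t=near(.592,.18,.028)
    P=w[m&~t&~near(.483,.018,.025)][:,:2]
    print('rim',cv2.minAreaRect(P.astype(np.float32)),len(P))
    tm=comp(near(.595,.182,.024)&(z>.066)&(z<.086));Q=w[tm];print('tab',tm.sum(),line(Q),np.percentile(Q[:,2],[50,90]))
    c=s['pixels'][130:215,200:320] if nm=='top' else s['pixels'][120:260,150:320]
    out.append(cv2.resize(c,(400,int(400*c.shape[0]/c.shape[1]))))
h=max(o.shape[0] for o in out);save('v2.png',np.hstack([np.pad(o,((0,h-o.shape[0]),(0,0),(0,0))) for o in out]))
E
```

```text
tcp [ 0.54130238 -0.12133649  0.18961545] [-0.10199396  0.14994806  0.14328424] -23.98504221967397
top probe out 120 [ 0.53469529 -0.27975869  0.04524042] [ 0.55481653 -0.21257954  0.05553273]
rim ((0.5383567810058594, 0.09910817444324493), (0.13023385405540466, 0.09981886297464371), 18.241256713867188) 313
tab 63 (array([0.58997738, 0.17618091]), array([0.52487089, 0.85118185]), np.float64(0.030566644420115092), np.float64(0.009466915471927802)) [0.08030105 0.08217304]
side probe out 77 [ 0.53489912 -0.27873498  0.04518958] [ 0.5626332  -0.18280197  0.05538424]
rim ((0.5383280515670776, 0.09642866253852844), (0.12971092760562897, 0.10653717070817947), 18.282825469970703) 217
tab 67 (array([0.59049525, 0.17640595]), array([0.55415994, 0.83241021]), np.float64(0.030445696976150145), np.float64(0.009504198831175426)) [0.07614734 0.08131609]
```

View pics/v2.png

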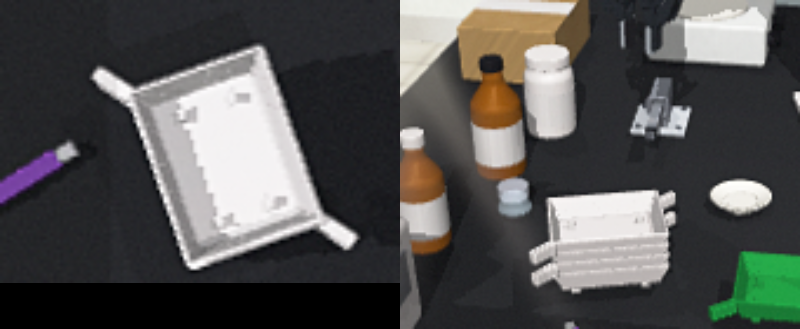

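The top crop shows the top tab at (115,85). In the side crop the probe sits in the case at (655,105), with its tail end measured at y ≈ -0.183, which is fully home. Next is the tab.

```bash
python3 - <<'E'
from h import *
p=np.array([.5413,-.1213,.1896])
plan([((.565,.03,.18),Rdown(-29)),((.5929,.1783,.13),Rdown(-34.15))],(p,Rdown(-24)))
E
```

```text
travel [0.1848, -0.0499, 0.012] turn [0.0, 0.0, 0.0278] rows>= 3.7
travel [0.1791, -0.0593, 0.0625] turn [0.0, 0.0, 0.0286] rows>= 3.8
```

Call:
apply_moves(
  claw=[-0.3,-0.3,-0.3,-0.3,-0.3],
  travel=[
    [0.035,-0.01,0.002],
    [0.075,-0.02,0.005],
    [0.115,-0.03,0.008],
    [0.155,-0.042,0.01],
    [0.185,-0.05,0.012],
  ],
  turn=[
    [0,0,0.006],
    [0,0,0.012],
    [0,0,0.018],
    [0,0,0.024],
    [0,0,0.028],
  ],
)

```text
t: 10.35
tcp_pos: [0.566, 0.0293, 0.1796]
tool_rot: [0.862, 0.507, 0.0, -0.0]
force: [0.5, 0.2, -0.2]
finger_gap: 0.349
gripper_force: 0.0
```

Call:
apply_moves(
  claw=[-0.3,-0.3,-0.3,-0.3,-0.3],
  travel=[
    [0.045,-0.015,0.015],
    [0.09,-0.03,0.03],
    [0.13,-0.043,0.045],
    [0.16,-0.053,0.055],
    [0.179,-0.0593,0.0625],
  ],
  turn=[
    [0,0,0.006],
    [0,0,0.012],
    [0,0,0.018],
    [0,0,0.024],
    [0,0,0.0286],
  ],
)

```text
t: 10.77
tcp_pos: [0.5942, 0.1783, 0.1286]
tool_rot: [0.884, 0.468, -0.0, -0.0]
force: [-0.1, -0.2, -0.4]
finger_gap: 0.354
gripper_force: 0.0
```

```bash
python3 - <<'E'
from h import *
p,R,sd,F=avg(6);print(p,np.degrees(np.arctan2(R[1,1],R[0,1])),F)
plan([((.5929,.1783,.057),Rdown(-34.15))],(p,R))
s=snap('side');u,v=px(s,[.592,.177,.08]);u,v=int(u),int(v);save('tab.png',cv2.resize(s['pixels'][v-60:v+40,u-60:u+60],None,fx=5,fy=5))
E
```

```text
[0.59397046 0.17731355 0.12883868] -34.12616277562227 [ 0.24304451 -0.09627341 -0.38487752]
travel [0.0003, -0.0017, 0.0898] turn [-0.0002, 0.0001, 0.0001] rows>= 1.7
```

View pics/tab.png

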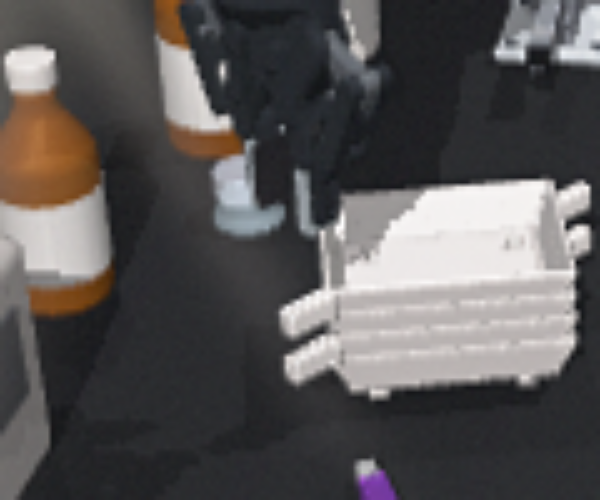

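The fingers, at (255,175) and (305,205), hang above the top tab at (308,312) and straddle it. I'll lower and pinch.

Call:
apply_moves(
  claw=[-0.3,-0.3,-0.3,-0.3,-0.3],
  travel=[
    [0,-0.001,0.025],
    [0.0003,-0.0017,0.05],
    [0.0003,-0.0017,0.07],
    [0.0003,-0.0017,0.085],
    [0.0003,-0.0017,0.09],
  ],
  turn=[
    [0,0,0],
    [0,0,0],
    [0,0,0],
    [0,0,0],
    [0,0,0],
  ],
)

```text
t: 11.53
tcp_pos: [0.5918, 0.1761, 0.0564]
tool_rot: [0.884, 0.467, -0.001, -0.0]
force: [0.0, -0.3, -0.3]
finger_gap: 0.349
gripper_force: 0.0
```

Call:
apply_moves(
  claw=[-1,-1,-1,-1,-1],
  travel=[
    [0,0,0],
    [0,0,0],
    [0,0,0],
    [0,0,0],
    [0,0,0],
  ],
  turn=[
    [0,0,0],
    [0,0,0],
    [0,0,0],
    [0,0,0],
    [0,0,0],
  ],
  newtons=60,
)

```text
t: 11.95
tcp_pos: [0.5928, 0.1774, 0.0586]
tool_rot: [0.884, 0.468, 0.0, 0.0]
force: [-0.7, -0.7, 0.1]
finger_gap: 0.098
gripper_force: 60.1
```

```bash
python3 - <<'E'
from h import *
p,R,sd,F=avg(4);s=manip.sense();print(p,F,s['finger_gap'],s['gripper_force'])
T=np.array([.5384,.098,.042]);Y=Ro.from_euler('z',18.25,degrees=True).as_matrix()
pv=T+Y@[-.045,-.031,0];a=np.radians(55.85);u=np.array([np.cos(a),np.sin(a),0]);ax=np.cross(u,[0,0,1])
W=[]
for d in(2,4,6,8,10,11.5):
    Q=Ro.from_rotvec(ax*np.radians(d)).as_matrix();x=pv+Q@(p-pv)
    t=R.T@(x-p)/.8;r=Ro.from_matrix(R.T@Q@R).as_rotvec()/np.pi;print(d,t.round(4).tolist(),r.round(4).tolist(),'rise',x[2]-p[2])
E
```

```text
[0.59282398 0.1774995  0.05847828] [-0.61890678 -0.24445531 -0.07193371] 0.10547845785383175 60.14196038246155
2 [-0.0008, 0.0, -0.0066] [0.0, 0.0111, 0.0] rise 0.005256662935864943
4 [-0.0019, 0.0, -0.0131] [0.0, 0.0222, 0.0] rise 0.010486845189438425
6 [-0.0032, 0.0, -0.0196] [0.0, 0.0333, 0.0] rise 0.015684174589292298
8 [-0.0047, 0.0, -0.0261] [0.0, 0.0444, 0.0] rise 0.020842318990140045
10 [-0.0064, 0.0, -0.0324] [0.0, 0.0556, 0.0] rise 0.02595499398758048
11.5 [-0.0079, 0.0, -0.0372] [0.0001, 0.0639, 0.0] rise 0.029755911505441983
```

Call:
apply_moves(
  claw=[-1,-1,-1,-1,-1],
  travel=[
    [-0.0004,0,-0.0033],
    [-0.0008,0,-0.0066],
    [-0.0013,0,-0.01],
    [-0.0019,0,-0.0131],
    [-0.0019,0,-0.0131],
  ],
  turn=[
    [0,0.0056,0],
    [0,0.0111,0],
    [0,0.0167,0],
    [0,0.0222,0],
    [0,0.0222,0],
  ],
)

```text
t: 12.57
tcp_pos: [0.5922, 0.1758, 0.0692]
tool_rot: [0.883, 0.467, 0.032, -0.016]
force: [0.2, 1.1, -0.5]
finger_gap: 0.104
gripper_force: 60.0
```

Call:
apply_moves(
  claw=[-1,-1,-1,-1,-1],
  travel=[
    [-0.0008,0,-0.0066],
    [-0.0019,0,-0.0131],
    [-0.0032,0,-0.0196],
    [-0.0032,0,-0.0196],
    [-0.0032,0,-0.0196],
  ],
  turn=[
    [0,0.0111,0],
    [0,0.0222,0],
    [0,0.0333,0],
    [0,0.0333,0],
    [0,0.0333,0],
  ],
)

```text
t: 12.98
tcp_pos: [0.591, 0.1729, 0.0846]
tool_rot: [0.881, 0.466, 0.078, -0.04]
force: [0.7, 2.7, 1.0]
finger_gap: 0.102
gripper_force: 60.1
```

```bash
python3 - <<'E'
from h import *
p,R,sd,F=avg(4);s=manip.sense();print(p,F,R[:,2],s['finger_gap'])
s=snap('side');u,v=px(s,[.55,.12,.08]);u,v=int(u),int(v);save('peel.png',cv2.resize(s['pixels'][v-60:v+40,u-60:u+60],None,fx=5,fy=5))
E
```

```text
[0.5908053  0.1732066  0.08427281] [1.81576435 1.96860576 0.98467612] [ 0.09937341  0.14314933 -0.98469954] 0.10393433010017122
```

View pics/peel.png

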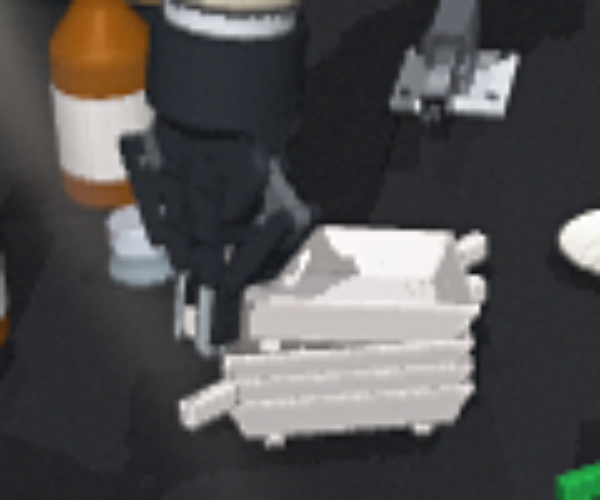

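The side crop shows the tab corner well up, with a gap at (265,345) and the fingers at (195,320). The opposite corner, at (470,305), is still nested. The tab has risen about 26 mm, so I'll lift straight up now.

Call:
apply_moves(
  claw=[-1,-1,-1,-1,-1],
  travel=[
    [0.0025,0,-0.005],
    [0.0038,0,-0.01],
    [0.0046,0,-0.015],
    [0.0054,0,-0.02],
    [0.0063,0,-0.0246],
  ],
  turn=[
    [0,0,0],
    [0,0,0],
    [0,0,0],
    [0,0,0],
    [0,0,0],
  ],
)

```text
t: 13.65
tcp_pos: [0.5901, 0.1743, 0.1044]
tool_rot: [0.88, 0.466, 0.076, -0.041]
force: [-0.6, -0.4, -0.9]
finger_gap: 0.102
gripper_force: 60.0
```

Call:
apply_moves(
  claw=[-1,-1,-1,-1,-1],
  travel=[
    [0.0022,0,-0.0123],
    [0.0044,0,-0.0246],
    [0.0075,0,-0.043],
    [0.011,0,-0.062],
    [0.013,0,-0.074],
  ],
  turn=[
    [0,0,0],
    [0,0,0],
    [0,0,0],
    [0,0,0],
    [0,0,0],
  ],
)

```text
t: 14.07
tcp_pos: [0.5915, 0.1744, 0.1667]
tool_rot: [0.88, 0.466, 0.078, -0.04]
force: [-0.2, 0.7, -0.5]
finger_gap: 0.1
gripper_force: 60.0
```

```bash
python3 - <<'E'
from h import *
p,R,sd,F=avg(4);s=manip.sense();print(p,F,R[:,2],s['finger_gap'])
plan([((p[0],p[1],.27),Rdown(-34.15))],(p,R))
s=snap('side');w=world(s);z=w[...,2];m=(np.hypot(w[...,0]-.54,w[...,1]-.098)<.1)
im=s['pixels'].astype(int);m&=(im.min(-1)>130)
print(np.histogram(z[m],np.arange(0,.24,.01)))
E
```

```text
[0.59188908 0.1744525  0.16686936] [ 0.46723191  0.15331997 -0.56266247] [ 0.10177524  0.14365608 -0.98438038] 0.10896936517431206
travel [0.0227, 0.0004, -0.1269] turn [0.0011, -0.0563, -0.0002] rows>= 2.5
(array([ 13,  80, 109, 176, 637, 398, 290,   0,   0,   0,   0,   0,   1,
        72, 279, 310, 189,  91,  30,  12,   1,   0,   0]), array([0.  , 0.01, 0.02, 0.03, 0.04, 0.05, 0.06, 0.07, 0.08, 0.09, 0.1 ,
       0.11, 0.12, 0.13, 0.14, 0.15, 0.16, 0.17, 0.18, 0.19, 0.2 , 0.21,
       0.22, 0.23]))
```

Call:
apply_moves(
  claw=[-1,-1,-1,-1,-1],
  travel=[
    [0.003,0,-0.017],
    [0.008,0,-0.045],
    [0.014,0,-0.078],
    [0.019,0,-0.107],
    [0.0227,0,-0.127],
  ],
  turn=[
    [0,-0.008,0],
    [0,-0.02,0],
    [0,-0.034,0],
    [0,-0.047,0],
    [0.001,-0.0563,0],
  ],
)

```text
t: 14.73
tcp_pos: [0.5912, 0.1749, 0.2688]
tool_rot: [0.884, 0.468, -0.002, -0.0]
force: [0.8, -0.6, -0.8]
finger_gap: 0.102
gripper_force: 60.0
```

Call:
apply_moves(
  claw=[-1,-1,-1,-1,-1],
  travel=[
    [0,0,0],
    [0,0,0],
    [0,0,0],
    [0,0,0],
    [0,0,0],
  ],
  turn=[
    [0,0,0],
    [0,0,0],
    [0,0,0],
    [0,0,0],
    [0,0,0],
  ],
)

```text
t: 15.15
tcp_pos: [0.5896, 0.1742, 0.2654]
tool_rot: [0.884, 0.468, -0.004, -0.002]
force: [0.1, 0.4, -1.3]
finger_gap: 0.099
gripper_force: 60.1
```

```bash
python3 - <<'E'
from h import *
p,R,sd,F=avg(4);s=manip.sense();print(p,F,R[:,2],s['finger_gap'],s['t'])
for n in('side','top'):
    s=snap(n);w=world(s);z=w[...,2];im=s['pixels'].astype(int)
    m=(np.hypot(w[...,0]-.54,w[...,1]-.098)<.12)&(im.min(-1)>110)&(z>.2)
    m=comp(m);P=w[m];print(n,m.sum(),P.min(0),P.max(0))
    # rim top plane: upper envelope
    if n=='top':
        rim=P[(P[:,2]>np.median(P[:,2]))];k=np.linalg.lstsq(np.c_[P[:,:2]-[.54,.1],np.ones(len(P))],P[:,2],rcond=None)[0];print('slope all',k)
    m=(np.hypot(w[...,0]-.54,w[...,1]-.098)<.12)&(im.min(-1)>130)&(z<.1)&(z>.06);print(' stack rim',m.sum(),cv2.minAreaRect(w[m][:,:2].astype(np.float32))if m.sum()>5 else'')
    if n=='side':save('fin.png',cv2.resize(s['pixels'][90:280,140:330],None,fx=3,fy=3))
    m=(abs(w[...,0]-.548)<.02)&(w[...,1]>-.27)&(w[...,1]<-.15)&(z>.03)&(z<.06);print(' probe',m.sum(),w[m].max(0) if m.sum() else '')
E
```

```text
[0.58998417 0.1742131  0.26594893] [ 0.23229908  0.27191738 -0.94549227] [-6.72855366e-03 -4.49160752e-04 -9.99977262e-01] 0.10073037472624734 15.35
side 1128 [0.46006116 0.02693016 0.25160652] [0.59561433 0.17880397 0.29115136]
 stack rim 316 ((0.5315864086151123, 0.08529879152774811), (0.1491984724998474, 0.12261979281902313), 16.601547241210938)
 probe 101 [ 0.56314039 -0.17996542  0.05931866]
top 3240 [0.44792924 0.02916214 0.25969421] [0.61230672 0.13628218 0.5827164 ]
slope all [-0.00071694 -0.07615238  0.26946996]
 stack rim 155 ((0.4845450222492218, 0.0697489082813263), (0.03395234793424606, 0.12030235677957535), 6.14748477935791)
 probe 279 [ 0.56480852 -0.18375563  0.05966096]
```

View pics/fin.png

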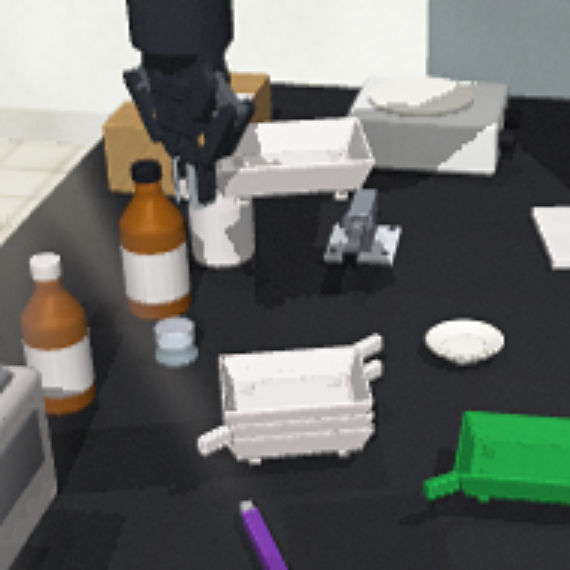

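The final crop shows the tray held about level by its tab at (195,180), with the stack standing at (295,405) and the probe in its case at (362,215). The tray's z span of 0.252–0.291 matches its own height, and its middle is at about 0.275 m.

```bash
python3 -c "
from h import *
print(manip.sign_off())"
```

```text
the job is handed in; nothing more can be done
None
```

The job is handed in, no verdict shown: the probe is fully home in its case, the top tray was peeled tab corner first (about 26 mm up) and is held about level by its tab with its middle about 27 cm above the bench, and the rest of the stack is still standing.

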